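# Fit the missing gear in the stirrer drive and hold it down on its spring

### The job

The paint stirrer's drive unit stands open with the gear missing from its stud. Of the three loose gears take the middle-sized one, the one that suits the pinion beside the stud, slip it on the stud hub up, turn it until its teeth drop in between the pinion's teeth, and push it fully home against the spring seat. The spring lifts it again if you let go, so finish gripping the gear and pressing it home, ready for the retaining clip; leave the other two gears and the things around where they are.

Things in the scene. Friction and masses are not known exactly. Their poses are not given: they have to be found in the camera images.
- drive_unit: Fixed aluminium housing, 134 x 104 mm, open at the top, rim 33 mm high, floor 16 mm, with a worm case and grey motor (to 61 mm high, 0.20 m from the stud) on its +x end. Origin: on the table, on the axis of the upright stud. The pinion's axis is 45 mm from the stud's along the unit's own +x (towards the motor)
- stud_top (a point): Top of the upright steel stud, 76 mm above the table, on its axis. Stud: 14 mm diameter up to 69 mm above the table, then a nose tapering to 7 mm diameter at the top
- pinion (a joint): Angle (rad, counter-clockwise from above, relative to the housing, -0.37 to 0.37) of the 8-tooth steel pinion, 45 mm over the tips; worm-driven, cannot be turned by hand. At 0 a tooth points straight at the stud. The middle gear meshes when its yaw relative to the housing is 15 deg minus 2/3 of this angle (plus any multiple of 30 deg), within about 2.5 deg
- pinion_top (a point): Centre of the pinion's top face, 38 mm above the table (its shaft end is 4 mm higher); its teeth reach from 20 to 38 mm above the table, their ends bevelled by 1 mm
- spring_seat (a joint): How far (m) the steel washer on the spring round the stud is pressed down: 0 free (top 30 mm above the table), 0.006 fully down on its stop (top at 24 mm). Springs back with 4.2 N at 0, 8.4 N at 0.006. The gear's underside bears on it, so home is the gear's underside 24 mm above the table
- middle_gear: The gear to fit: loose plain steel gear, 12 teeth, 62.5 mm over the tips, toothed part 14 mm thick, about 0.2 kg, lying flat, hub up. Round 16 mm bore right through. Origin: centre of the underside, on the bore's axis; z up along the bore; a tooth points along its +x, the others every 30 deg
- middle_gear_hub (a point): Centre of the top of the middle gear's six-sided hub: 24 mm across flats, standing 26 mm above the toothed part, its top 40 mm above the gear's underside. A flat faces the gear's +x, the others every 60 deg; grip it across two flats
- small_gear: Loose steel gear of the same make, 9 teeth, 49 mm over the tips, same thickness, hub and bore; too small; leave it where it is
- large_gear: Loose steel gear of the same make, 15 teeth, 76 mm over the tips, same thickness, hub and bore; too large; leave it where it is
- screw_tin: Food tin with a printed green-blue wrapper, used for screws, 76 mm diameter, 58 mm tall, origin at the centre of its underside; leave it where it is
- driver: Screwdriver with a red handle, 198 mm long, lying on the right of the table; leave it where it is
- masking_tape: Roll of masking tape, 103 mm diameter, 25 mm high, lying flat; leave it where it is
- paint_jar: Paint jar with a white screw lid and a red band, 61 mm diameter, 74 mm tall; leave it where it is
Mind the look-alikes: they are no part of the job. What is shaped like the middle_gear but pink is not meant.

How it is judged:
By the outcome, as a careful person would: the job done as asked, in the order asked, and still so for the second after the job is handed in, while the arm keeps its last pose, push and grip.
It also fails if it takes over 48 s, if anything falls off the work surface, if the arm or the gripper's body presses on something with over 40 N, if the wrist force passes 120 N, or if a joint passes its speed limit or range.

### The arm

A 6-joint arm with a two-finger parallel gripper is mounted at the origin on a cart in front of the work surface, level with it; the furniture and walls round the work are solid. World frame = base frame: x ahead of the robot, y to its left, z up, the work surface at z = 0. Lengths are in m, angles in degrees, forces in N, time in s.
With the tool pointing down it reaches from about 0.4 to 0.825 m from the base axis. Payload 7 kg.
Tool frame: the origin (TCP) lies at the very end of the fingers, on their centre line; the grasp point (between the pads) lies 19 mm behind it; z points along the fingers, y is the line along which they close (so a half turn about z gives the same grasp; the last joint's range is limited). The gripper opens to 88 mm and grips with 3 to 60 N. Pads are 19 mm wide; open, the fingers measure 130 mm over their backs; the gripper's body (78 mm by 193 mm) begins 47 mm behind the grasp point.
Start: joints at [-57.691, 20.546, 0.682, 0, -70.136, -16.507], TCP at [0.184, -0.649, 0.227] pointing down, gripper open.
Joint ranges: [-176.03, 176.03], [-82.01, 121.73], [-58.28, 71.71], [-173.87, 95.51], [-174.79, -0.11], [-173.66, 173.66]. Speed limits (degrees/s): [136.94, 136.94, 172.46, 180, 180, 180].

### API

Orientations are given as [roll, pitch, yaw] about the fixed x, y, z axes, in that order (R = Rz(yaw) Ry(pitch) Rx(roll)).
In Python, from plant import ctrl, cams, workorder gives the robot as it stands.
- The arm moves only by the tool play_rows, never from a script. Its argument "motion" is a list of rows, each an object of numbers: "x", "y", "z": the shift along the tool's x, y, z normalised to -1 to 1, where 1 is 0.025 m; "rx", "ry", "rz": the turn, a rotation vector about the tool's x, y, z normalised to -1 to 1, where 1 is 4 degrees. A call has 1 to 20 rows; each row shifts and turns the commanded pose from where the row before left it, along the tool's axes as they then stand; what a row does not reach is not made up. A row lasts 1/8 s, in which the tool goes at most 62.5 mm and 10.7 degrees, less where a joint would pass 70% of its speed; a pose out of reach is approached as far as the arm can. A call with a number of a shift or a turn outside -1 to 1 is refused whole. A call with a gripper value outside its range is refused whole. "fingers" is the opening, from -1 (shut) to 1 (fully open), set as the call begins (left out, the last holds). The fingers move at their own pace and stop on an object; the grip force is fixed at half the most. Time passes only in rows, so rows that do not move let the fingers close. It gives the time, the measured TCP pose, the force, the opening and the grip force at its end, in the units of the state.
- ctrl.get_obs(): the state, without advancing time (a new reading comes with each control period).
- cams.snapshot(name): name is "scene" or "top"; returns the picture (400x640x3 uint8, blue, green, red); there is no depth.
- cams.get_calibration(name): a dict with "vertical_fov" (degrees; the focal length in pixels is half the picture's height over the tangent of half this angle, whatever the lens; pixels are square), "cx", "cy" (the principal point, pixels), "position" and "rotation" of the camera in the world. Camera axes: x right, y up, looking along -z (the intrinsics and any distortion apply to the point x, -y, -z); pixel columns grow to the right and rows downward; lengths in m; the calibration is good to about 2 mm. A picture is of the moment at which its call begins. get_calibration takes no time and is no camera call.
- workorder.close_job(): hands the job in; it is judged then, once.
The state is a dict: "clock": time; "joint_pos": joint angles; "qvel": joint speeds; "tau": joint torques, N m; "tool_pos": TCP position; "orientation": TCP orientation; "force": force on the tool from outside, world axes, zero at the start; "moment": the same for the moment, N m; "opening": finger opening in m; "gripper_force": force on a finger pad.
Only numpy, scipy, OpenCV 4.12 (cv2) and the standard library are available. Lean on these libraries where they do the work, as an engineer would, in place of code of your own. Each camera call takes 0.05 s, during which the arm holds its last target. There are 200 camera calls.

## Working session

There is one attempt and no reset: what is moved stays moved. The work goes in short steps, Python scripts to look and compute and a tool call to move; the robot and the scene stay as the last step left them, time stands still between calls to the robot, and variables do not carry over. Pictures are saved under pics/ and viewed, at most 10 in all, crops included, and the job is handed in when it is done.

Besides the shell and the picture viewer there is one more tool, called after "Call:" as name(argument=value, ...), one argument or row to a line, values as JSON. play_rows: Moves the arm, as the interface text tells. Its arguments: {"type":"object","properties":{"motion":{"type":"array"},"fingers":{"type":"number"}},"required":["motion"]}

```bash
mkdir -p pics; ls
python3 - <<'E'
from plant import ctrl,cams
import cv2
print(ctrl.get_obs())
for n in("scene","top"):
    cv2.imwrite(f"pics/{n}0.png",cams.snapshot(n)); print(n,cams.get_calibration(n))
E
```

```text
pics
{'clock': 0.0, 'joint_pos': array([-5.76919375e+01,  2.05910593e+01,  6.35368074e-01, -1.82534669e-02,
       -7.01340027e+01, -1.65065451e+01]), 'qvel': array([ 0.0327707 , -0.00193987, -0.04674061,  0.0349824 , -0.0533996 ,
       -0.03811291]), 'tau': array([ 9.37901241e-04, -5.82718241e+01,  2.93059838e+01,  6.99734196e+00,
        6.71107948e-03, -2.29008247e-04]), 'tool_pos': array([ 0.18364831, -0.64905978,  0.22564489]), 'orientation': array([ 1.79909127e+02, -9.03416914e-03, -1.64204692e+02]), 'force': array([ 0.62818365, -0.78220929, -0.41504458]), 'moment': array([ 0.00674159, -0.03516582,  0.00725471]), 'gripper_force': 0.0, 'opening': 0.08749094873280464}
scene {'vertical_fov': 45.10018387556528, 'cx': 315.06514881142834, 'cy': 197.11516858415771, 'position': array([-0.14334687,  1.27298378,  0.88715768]), 'rotation': array([  59.94668734,    1.0090732 , -149.85480817])}
top {'vertical_fov': 44.07768415741738, 'cx': 313.75701185791024, 'cy': 200.17980789748916, 'position': array([0.35176277, 0.0201869 , 1.41355817]), 'rotation': array([  9.88408831,   0.31404732, -88.67564694])}
```

View pics/top0.png

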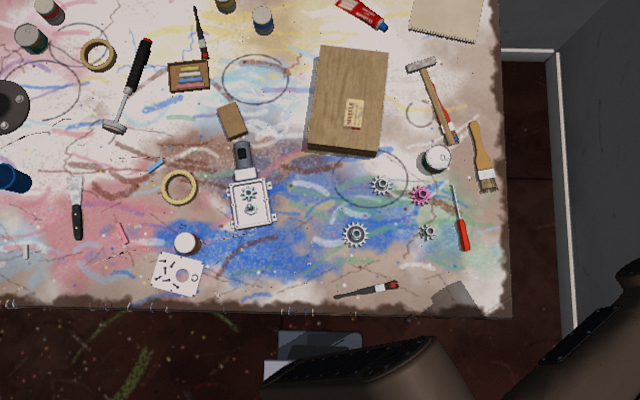

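View pics/scene0.png

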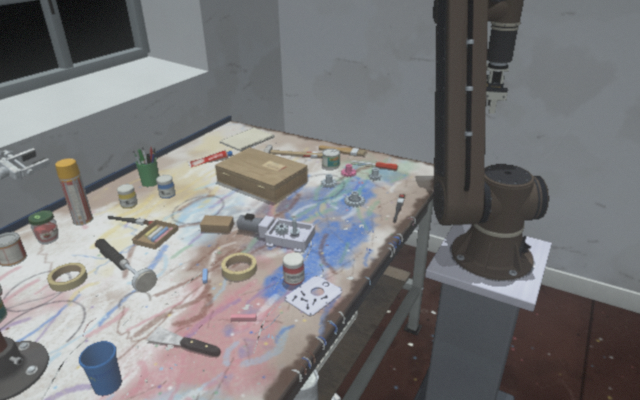

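Top view: the grey gears are at (355,235), (382,185) and (428,232), and the pink look-alike is at (420,195). By size, (355,235) is the large gear, (382,185) the middle and (428,232) the small. The drive unit is at (250,200), with its motor towards the top of the picture. I'll enlarge to confirm.

```bash
cat > h.py <<'E'
import numpy as np,cv2
from scipy.spatial.transform import Rotation as R
from plant import ctrl,cams
def cam(n):
    c=cams.get_calibration(n); f=200/np.tan(np.radians(c["vertical_fov"]/2))
    return f,c["cx"],c["cy"],np.array(c["position"]),R.from_euler("xyz",c["rotation"],degrees=True).as_matrix()
def pix2w(n,u,v,z):
    f,cx,cy,p,M=cam(n); d=M@np.array([(u-cx)/f,-(v-cy)/f,-1]); return p+d*(z-p[2])/d[2]
def w2pix(n,P):
    f,cx,cy,p,M=cam(n); q=(np.atleast_2d(P)-p)@M; return np.c_[cx-f*q[:,0]/q[:,2],cy+f*q[:,1]/q[:,2]]
def crop(img,u,v,w,h,s): 
    return cv2.resize(img[v:v+h,u:u+w],None,fx=s,fy=s,interpolation=cv2.INTER_CUBIC)
E
python3 - <<'E'
from h import *
im=cv2.imread("pics/top0.png")
a=crop(im,335,165,110,85,5); b=crop(im,215,165,75,75,8)
cv2.imwrite("pics/gears.png",crop(im,335,165,110,85,7)); cv2.imwrite("pics/unit.png",b)
for n,u,v in(("A",355,235),("B",382,185),("C",428,232),("pink",420,195)): print(n,pix2w("top",u,v,.02))
f,*_=cam("top");print(f)
E
```

```text
A [ 0.4970254  -0.08544849  0.02      ]
B [ 0.64299966 -0.16178896  0.02      ]
C [ 0.51018582 -0.29166159  0.02      ]
pink [ 0.61614542 -0.27053402  0.02      ]
494.05280687986135
```

View pics/gears.png

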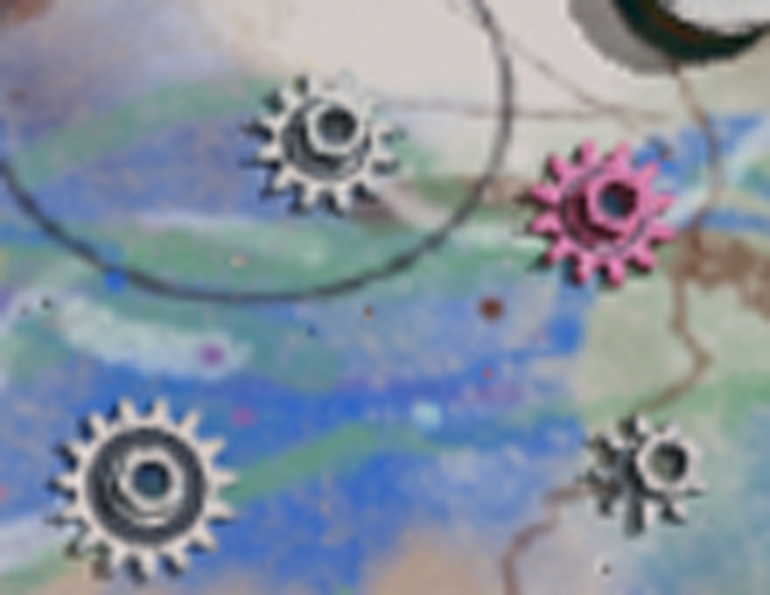

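View pics/unit.png

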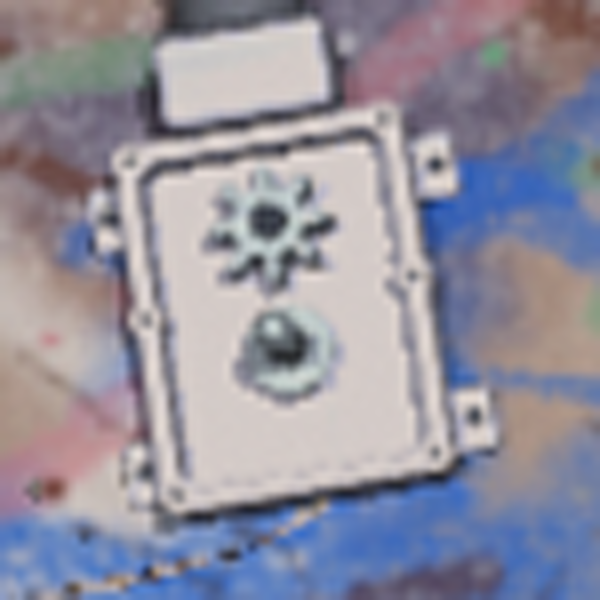

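The crop shows B at crop pixel (320,145) is grey with 12 teeth, so it is the middle gear. A has 15 teeth, C has 9, and the pink one is not meant. In the unit crop, the pinion is at (270,225), the stud nose is near (270,325), and the rim corners are (112,153), (395,103), (462,460) and (168,515). I'll refine the positions by fitting.

```bash
cat > fit.py <<'E'
from h import *
from scipy.ndimage import map_coordinates
def score(g,n,P,z,N,rs,ro):
    x,y,a=P; s=0
    def ring(r,th): 
        w=np.c_[x+r*np.cos(th),y+r*np.sin(th),np.full(len(th),z)]; p=w2pix(n,w); return map_coordinates(g,[p[:,1],p[:,0]],order=1)
    k=np.arange(N)*2*np.pi/N+a
    for r in rs: s+=ring(r,k).mean()-ring(r,k+np.pi/N).mean()
    return s/len(rs)-.5*np.std([ring(r,k) for r in rs])-0.0*ro
def fit(g,n,x,y,z,N,rs,w=.006):
    from scipy.optimize import differential_evolution as de
    r=de(lambda P:-score(g,n,P,z,N,rs,0),[(x-w,x+w),(y-w,y+w),(-np.pi/N,np.pi/N)],seed=1,tol=1e-6,popsize=20)
    return r.x[:2].round(4),np.degrees(r.x[2]).round(2),-r.fun
E
python3 - <<'E'
from fit import *
im=cv2.imread("pics/top0.png"); g=im.min(axis=2).astype(float)
c=[pix2w("top",215+u/8-.5+.0625,165+v/8-.44,.033)[:2] for u,v in((112,153),(395,103),(462,460),(168,515))]
c=np.array(c);d=np.roll(c,-1,0)-c
print("sides",np.linalg.norm(d,axis=1)); 
ang=lambda v:np.degrees(np.arctan2(v[1],v[0]))
print("yaw",ang(c[0]-c[3]),ang(c[1]-c[2]),ang(c[0]-c[1])-90,ang(c[3]-c[2])-90,"ctr",c.mean(0))
p=pix2w("top",215+270/8-.44,165+225/8-.44,.038); print("pin",p)
print(fit(g,"top",p[0],p[1],.038,8,[.017,.019,.021]))
st=pix2w("top",215+268/8-.44,165+323/8-.44,.076);print("stud",st, ang(p-st),np.linalg.norm((p-st)[:2]))
b=pix2w("top",335+320/7-.44,165+145/7-.44,.014);print("B",b,"hub",pix2w("top",335+335/7-.44,165+127/7-.44,.04))
print(fit(g,"top",b[0],b[1],.014,12,[.026,.028,.030]))
q=w2pix("top",[b+0]);L=[]
for k,(u,v,w,h) in enumerate(((362,165,40,40),(228,173,55,55))):
    L.append(cv2.resize(im[v:v+h,u:u+w],(400,400),interpolation=cv2.INTER_CUBIC))
cv2.imwrite("pics/z.png",np.hstack(L))
sc=cv2.imread("pics/scene0.png")
cv2.imwrite("pics/sc.png",crop(sc,235,160,150,90,5))
for n,P in(("hubB",[.64,-.165,.04]),("stud",st)):print(n,w2pix("scene",[P]))
E
```

```text
sides [0.10238815 0.131191   0.10486211 0.13198827]
yaw 11.597892807982783 12.677432782723312 11.530309281744323 11.980247412017562 ctr [0.58040223 0.2136712 ]
pin [0.60866372 0.21931549 0.038     ]Traceback (most recent call last):
  File "<stdin>", line 9, in <module>
  File "fit.py", line 12, in fit
    r=de(lambda P:-score(g,n,P,z,N,rs,0),[(x-w,x+w),(y-w,y+w),(-np.pi/N,np.pi/N)],seed=1,tol=1e-6,popsize=20)
    return fun(*args, **kwargs)
    ret = solver.solve()
    next(self)
    ~~~~^^^^^^
    energy = self.func(parameters)
    return self.f(x, *self.args)
           ~~~~~~^^^^^^^^^^^^^^^
  File "fit.py", line 12, in <lambda>
    r=de(lambda P:-score(g,n,P,z,N,rs,0),[(x-w,x+w),(y-w,y+w),(-np.pi/N,np.pi/N)],seed=1,tol=1e-6,popsize=20)
                   ~~~~~^^^^^^^^^^^^^^^^
  File "fit.py", line 8, in score
    for r in rs: s+=ring(r,k).mean()-ring(r,k+np.pi/N).mean()
                    ~~~~^^^^^
  File "fit.py", line 6, in ring
    w=np.c_[x+r*np.cos(th),y+r*np.sin(th),np.full(len(th),z)]; p=w2pix(n,w); return map_coordinates(g,[p[:,1],p[:,0]],order=1)
                                                                 ~~~~~^^^^^
  File "h.py", line 10, in w2pix
    f,cx,cy,p,M=cam(n); q=(np.atleast_2d(P)-p)@M; return np.c_[cx-f*q[:,0]/q[:,2],cy+f*q[:,1]/q[:,2]]
                ~~~^^^
  File "h.py", line 5, in cam
    c=cams.get_calibration(n); f=200/np.tan(np.radians(c["vertical_fov"]/2))
ValueError: time passes only in moves, steps and waits
```

```bash
sed -i 's/^def cam(n)/import functools\n@functools.cache\ndef cam(n)/' h.py
python3 - <<'E'
from fit import *
im=cv2.imread("pics/top0.png"); g=im.min(axis=2).astype(float)
ang=lambda v:np.degrees(np.arctan2(v[1],v[0]))
p=pix2w("top",215+270/8-.44,165+225/8-.44,.038); print("pin",p)
print(fit(g,"top",p[0],p[1],.038,8,[.017,.019,.021]))
st=pix2w("top",215+268/8-.44,165+323/8-.44,.076);print("stud",st, ang(p-st),np.linalg.norm((p-st)[:2]))
b=pix2w("top",335+320/7-.44,165+145/7-.44,.014);print("B",b,"hub",pix2w("top",335+335/7-.44,165+127/7-.44,.04))
print(fit(g,"top",b[0],b[1],.014,12,[.026,.028,.030]))
L=[cv2.resize(im[v:v+w,u:u+w],(400,400),interpolation=cv2.INTER_CUBIC) for u,v,w in((362,165,40),(236,182,32))]
cv2.imwrite("pics/z.png",np.hstack(L))
sc=cv2.imread("pics/scene0.png")
cv2.imwrite("pics/sc.png",crop(sc,235,160,150,90,5))
for n,P in(("hubB",[.64,-.165,.04]),("stud",st)):print(n,w2pix("scene",[P]))
E
```

```text
pin [0.60866372 0.21931549 0.038     ]
(array([0.6052, 0.2187]), np.float64(-12.52), np.float64(60.54545425607351))
stud [0.56734744 0.21293136 0.076     ] 8.783787651068842 0.04180660591874888
B [ 0.64333533 -0.15759215  0.014     ] hub [ 0.64549934 -0.16036354  0.04      ]
(array([ 0.6474, -0.1617]), np.float64(13.91), np.float64(51.67180770822833))
hubB [[330.67520392 174.27162654]]
stud [[293.387246   217.99519052]]
```

View pics/z.png

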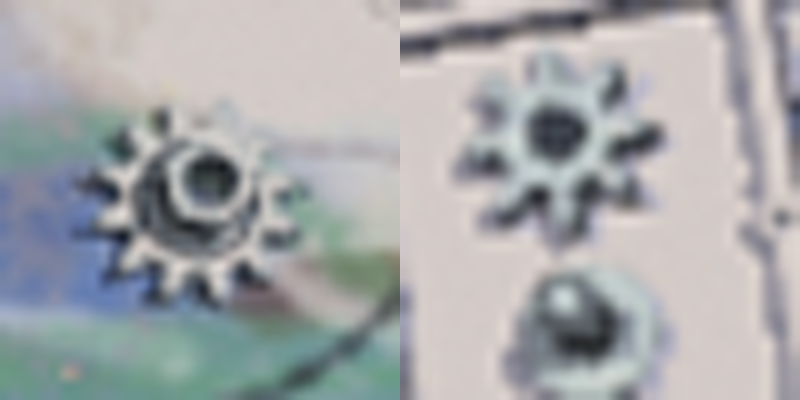

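View pics/sc.png

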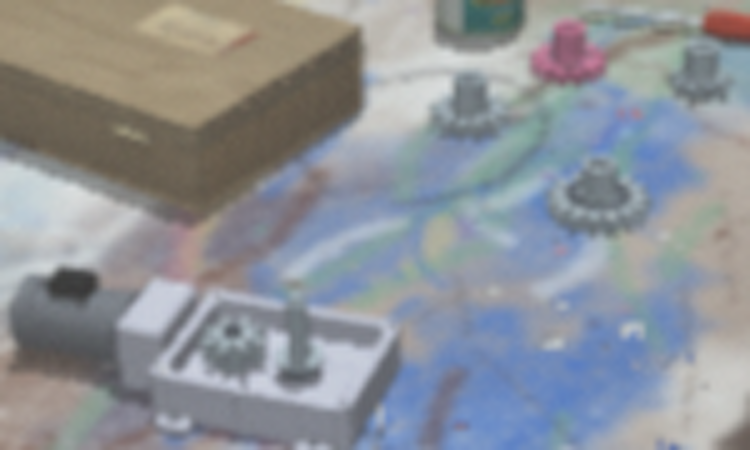

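Run:
```python
from fit import *
im=cv2.imread("pics/top0.png"); F=im.astype(float); g=F.min(axis=2); gr=F[:,:,1]-F[:,:,2]
print("pin G-R",fit(gr,"top",.6065,.219,.038,8,[.015,.018,.021],.005), fit(gr,"top",.6065,.219,.038,8,[.018,.020],.005))
h=F.mean(2)
for ch in(g,h): print("gear",fit(ch,"top",.645,-.1605,.014,12,[.024,.026,.028,.030],.005),fit(ch,"top",.645,-.1605,.014,12,[.027,.029],.005))
# joint drive unit: brightness of washer ring/pinion, stud green
for z,u,v in((.033,274,186),(0.0,275,203)): print(pix2w("scene",u,v,z))
c=w2pix("top",[pix2w("scene",275,203,0.)]);print("box corner base in top px",c)
# box height: top corner in both
for hh in(.04,.06,.08,.1,.12): print(hh,w2pix("top",[pix2w("scene",274,186,hh)]).round(1))
def panel(u,v,w,draw):
    s=400/w; I=cv2.resize(im[v:v+w,u:u+w],(400,400),interpolation=cv2.INTER_CUBIC)
    for P,col in draw:
        q=((w2pix("top",P)-[u,v]+.5)*s); cv2.polylines(I,[q.round().astype(int)],True,col,1)
    return I
def gear(x,y,a,z,N,ro,ri):
    k=np.arange(N)*2*np.pi/N+np.radians(a); p=np.pi/N; L=[]
    for t in k: 
        for r,d in((ri,-.6*p),(ro,-.3*p),(ro,.3*p),(ri,.6*p)): L.append([x+r*np.cos(t+d),y+r*np.sin(t+d),z])
    return np.array(L)
def hexa(x,y,a,z): t=np.radians(a+30+60*np.arange(6)); return np.c_[x+.012/.866*np.cos(t),y+.012/.866*np.sin(t),0*t+z]
x,y,a=.6474,-.1617,13.9
A=panel(362,165,40,[(gear(x,y,a,.014,12,.0312,.024),(0,0,255)),(hexa(x,y,a,.04),(0,0,255))])
r=fit(gr,"top",.6065,.219,.038,8,[.015,.018,.021],.005)
B=panel(236,182,32,[(gear(*r[0],r[1],.038,8,.0225,.014),(0,0,255))])
cv2.imwrite("pics/ov.png",np.hstack([A,B]))
```

```text
pin G-R (array([0.6083, 0.219 ]), np.float64(9.55), np.float64(7.4767408693274096)) (array([0.6081, 0.219 ]), np.float64(9.99), np.float64(10.343460564211584))
gear (array([ 0.6471, -0.1615]), np.float64(14.15), np.float64(53.48448387570622)) (array([ 0.6475, -0.1618]), np.float64(14.15), np.float64(55.45041205644583))
gear (array([ 0.6472, -0.1616]), np.float64(14.14), np.float64(50.56459093060326)) (array([ 0.6477, -0.1618]), np.float64(14.14), np.float64(52.424764021559945))
[0.78614085 0.0050301  0.033     ]
[0.74638248 0.06029253 0.        ]
box corner base in top px [[305.9007572  150.49009969]]
0.04 [[321.4 136.3]]
0.06 [[310.9 141.3]]
0.08 [[300.  146.6]]
0.1 [[288.7 152. ]]
0.12 [[277.1 157.6]]
```

View pics/ov.png

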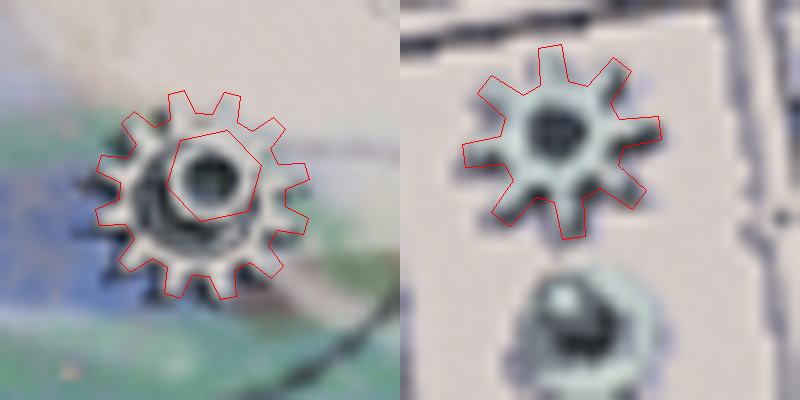

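The fits are good. The middle gear is at (0.647,-0.1615) with a tooth yaw of 14.2°. The pinion is at (0.608,0.219) with its tooth at 9.8°, and the housing yaw is about 11.9°. I'll grip the gear with the tool's y axis along 74°.

Call:
play_rows(
  motion=[
    {"rz": 0.99},
    {"rz": 0.99,"x": 0,"y": 0},
    {"rz": 0.99},
    {"rz": 0.99},
    {"rz": 0.99},
    {"rz": 0.99},
    {"rz": 0.99},
    {"rz": 0.99},
    {"x": -0.48,"y": 0.917},
    {"x": -0.48,"y": 0.917},
    {"x": -0.48,"y": 0.917},
    {"x": -0.48,"y": 0.917},
    {"x": -0.48,"y": 0.917},
    {"x": -0.48,"y": 0.917},
    {"x": -0.48,"y": 0.917},
    {"x": -0.48,"y": 0.917},
    {"x": -0.48,"y": 0.917},
    {"x": -0.48,"y": 0.917},
    {"x": -0.48,"y": 0.917},
    {"x": -0.48,"y": 0.917},
  ],
  fingers=0.2,
)

```text
$.motion[0]: bad value
```

Run:
```python
from fit import *
im=cv2.imread("pics/top0.png").astype(float); g=im.mean(2)
for z in(.07,.08,.09): print("box",z,pix2w("top",380,157,z),pix2w("top",305,150,z))
for P in([.5642,.2097,.076],[.5673,.2129,.076],[.5642,.2097,.03]): print(w2pix("top",[P]),(w2pix("top",[P])-[236,182]+.5)*12.5+[400,0],w2pix("scene",[P]))
# hub hexagon inner/outer contrast
def hx(x,y,a):
    s=0
    t=np.radians(np.arange(0,360,5)); d=(t-np.radians(a)+np.pi/6)%(np.pi/3)-np.pi/6; r=.012/np.cos(d)
    for o,w in((-.0015,1),(.002,-1)):
        p=w2pix("top",np.c_[x+(r+o)*np.cos(t),y+(r+o)*np.sin(t),0*t+.04]); s+=w*map_coordinates(g,[p[:,1],p[:,0]],order=1).mean()
    return s
for a in range(-16,45,10):
    b=max((hx(x,y,a),x,y) for x in np.arange(.642,.65,.0005) for y in np.arange(-.165,-.157,.0005)); print(a,np.round(b,4))
```

```text
box 0.07 [ 0.71248689 -0.14970928  0.07      ] [0.72820876 0.06087451 0.07      ]
box 0.08 [ 0.70980205 -0.14844476  0.08      ] [0.7254069  0.06057167 0.08      ]
box 0.09 [ 0.70711721 -0.14718023  0.09      ] [0.72260504 0.06026884 0.09      ]
[[249.18297139 206.09224944]] [[571.03714233 307.40311804]] [[294.7870997  217.76622776]]
[[248.07061115 204.9522958 ]] [[557.1326394  293.15369752]] [[293.4053938  217.99435504]]
[[251.36026596 208.68510604]] [[598.25332454 339.81382545]] [[295.34618875 229.96119401]]
-16 [38.3497  0.6465 -0.161 ]
-6 [38.9057  0.6465 -0.161 ]
4 [37.6761  0.647  -0.161 ]
14 [36.3644  0.647  -0.161 ]
24 [37.2667  0.6465 -0.161 ]
34 [38.6704  0.6465 -0.161 ]
44 [38.3497  0.6465 -0.161 ]
```

The scene and hub-hexagon fits agree on the position. The hexagon contrast favours flats at 104° over 74°, so I'll grip along 104° and check against the opening.

Call:
play_rows(
  motion=[
    {"x": -0.947,"y": 0.6,"z": 0,"rx": 0,"ry": 0,"rz": 0.41},
    {"x": -0.947,"y": 0.6,"z": 0,"rx": 0,"ry": 0,"rz": 0},
    {"x": -0.947,"y": 0.6,"z": 0,"rx": 0,"ry": 0,"rz": 0},
    {"x": -0.947,"y": 0.6,"z": 0,"rx": 0,"ry": 0,"rz": 0},
    {"x": -0.947,"y": 0.6,"z": 0,"rx": 0,"ry": 0,"rz": 0},
    {"x": -0.947,"y": 0.6,"z": 0,"rx": 0,"ry": 0,"rz": 0},
    {"x": -0.947,"y": 0.6,"z": 0,"rx": 0,"ry": 0,"rz": 0},
    {"x": -0.947,"y": 0.6,"z": 0,"rx": 0,"ry": 0,"rz": 0},
    {"x": -0.947,"y": 0.6,"z": 0,"rx": 0,"ry": 0,"rz": 0},
    {"x": -0.947,"y": 0.6,"z": 0,"rx": 0,"ry": 0,"rz": 0},
    {"x": -0.947,"y": 0.6,"z": 0,"rx": 0,"ry": 0,"rz": 0},
    {"x": -0.947,"y": 0.6,"z": 0,"rx": 0,"ry": 0,"rz": 0},
    {"x": -0.947,"y": 0.6,"z": 0,"rx": 0,"ry": 0,"rz": 0},
    {"x": -0.947,"y": 0.6,"z": 0,"rx": 0,"ry": 0,"rz": 0},
    {"x": -0.947,"y": 0.6,"z": 0,"rx": 0,"ry": 0,"rz": 0},
    {"x": -0.947,"y": 0.6,"z": 0,"rx": 0,"ry": 0,"rz": 0},
    {"x": -0.947,"y": 0.6,"z": 0,"rx": 0,"ry": 0,"rz": 0},
    {"x": -0.947,"y": 0.6,"z": 0,"rx": 0,"ry": 0,"rz": 0},
    {"x": -0.947,"y": 0.6,"z": 0,"rx": 0,"ry": 0,"rz": 0},
    {"x": -0.947,"y": 0.6,"z": 0,"rx": 0,"ry": 0,"rz": 0},
  ],
  fingers=0.2,
)

```text
clock: 2.6
tool_pos: [0.5692, -0.2414, 0.2261]
orientation: [180.0, -0.0, -165.8]
force: [-0.6, 0.3, 0.6]
opening: 0.0527
gripper_force: 0.0
```

Call:
play_rows(
  motion=[
    {"x": -0.948,"y": 0.6,"z": 0,"rx": 0,"ry": 0,"rz": 0},
    {"x": -0.948,"y": 0.6,"z": 0,"rx": 0,"ry": 0,"rz": 0},
    {"x": -0.948,"y": 0.6,"z": 0,"rx": 0,"ry": 0,"rz": 0},
    {"x": -0.948,"y": 0.6,"z": 0,"rx": 0,"ry": 0,"rz": 0},
    {"x": 0,"y": 0,"z": 1,"rx": 0,"ry": 0,"rz": 0},
    {"x": 0,"y": 0,"z": 1,"rx": 0,"ry": 0,"rz": 0},
    {"x": 0,"y": 0,"z": 1,"rx": 0,"ry": 0,"rz": 0},
    {"x": 0,"y": 0,"z": 1,"rx": 0,"ry": 0,"rz": 0},
    {"x": 0,"y": 0,"z": 1,"rx": 0,"ry": 0,"rz": 0},
    {"x": 0,"y": 0,"z": 1,"rx": 0,"ry": 0,"rz": 0},
    {"x": 0,"y": 0,"z": 0.6,"rx": 0,"ry": 0,"rz": 0},
    {"x": 0,"y": 0,"z": 0.6,"rx": 0,"ry": 0,"rz": 0},
    {"x": 0,"y": 0,"z": 0.5,"rx": 0,"ry": 0,"rz": 0},
    {"x": 0,"y": 0,"z": 0.4,"rx": 0,"ry": 0,"rz": 0},
    {"x": 0,"y": 0,"z": 0.2,"rx": 0,"ry": 0,"rz": 0},
    {"x": 0,"y": 0,"z": 0,"rx": 0,"ry": 0,"rz": 0},
  ],
)

```text
clock: 4.6
tool_pos: [0.6461, -0.1609, 0.0189]
orientation: [180.0, -0.0, -165.8]
force: [1.2, -1.1, -0.6]
opening: 0.0526
gripper_force: 0.0
```

Call:
play_rows(
  motion=[
    {"x": 0,"y": 0,"z": 0.06,"rx": 0,"ry": 0,"rz": 0},
    {"x": 0,"y": 0,"z": 0,"rx": 0,"ry": 0,"rz": 0},
    {"x": 0,"y": 0,"z": 0,"rx": 0,"ry": 0,"rz": 0},
    {"x": 0,"y": 0,"z": 0,"rx": 0,"ry": 0,"rz": 0},
    {"x": 0,"y": 0,"z": 0,"rx": 0,"ry": 0,"rz": 0},
    {"x": 0,"y": 0,"z": 0,"rx": 0,"ry": 0,"rz": 0},
  ],
  fingers=-1,
)

```text
clock: 5.35
tool_pos: [0.6464, -0.1609, 0.0178]
orientation: [-180.0, 0.0, -165.8]
force: [-0.7, -1.7, 3.1]
opening: 0.0236
gripper_force: 30.0
```

The opening reads 24 mm, so the pads are on the flats. I'll lift and carry the gear to above the stud, turning +14° on the way.

Call:
play_rows(
  motion=[
    {"x": 0,"y": 0,"z": -0.5,"rx": 0,"ry": 0,"rz": 0},
    {"x": 0,"y": 0,"z": -1,"rx": 0,"ry": 0,"rz": 0},
    {"x": 0,"y": 0,"z": -1,"rx": 0,"ry": 0,"rz": 0},
    {"x": 0,"y": 0,"z": -1,"rx": 0,"ry": 0,"rz": 0},
    {"x": -0.03,"y": 0.9,"z": -1,"rx": 0,"ry": 0,"rz": 0},
    {"x": -0.03,"y": 0.95,"z": -0.5,"rx": 0,"ry": 0,"rz": 0},
    {"x": -0.03,"y": 0.95,"z": 0,"rx": 0,"ry": 0,"rz": 0},
    {"x": -0.03,"y": 0.95,"z": 0,"rx": 0,"ry": 0,"rz": 0},
    {"x": -0.03,"y": 0.95,"z": 0,"rx": 0,"ry": 0,"rz": 0},
    {"x": -0.03,"y": 0.95,"z": 0,"rx": 0,"ry": 0,"rz": 0},
    {"x": -0.03,"y": 0.95,"z": 0,"rx": 0,"ry": 0,"rz": 0},
    {"x": -0.03,"y": 0.95,"z": 0,"rx": 0,"ry": 0,"rz": 0},
    {"x": -0.03,"y": 0.95,"z": 0,"rx": 0,"ry": 0,"rz": 0},
    {"x": -0.03,"y": 0.95,"z": 0,"rx": 0,"ry": 0,"rz": 0},
    {"x": -0.03,"y": 0.95,"z": 0,"rx": 0,"ry": 0,"rz": 0},
    {"x": -0.03,"y": 0.95,"z": 0,"rx": 0,"ry": 0,"rz": 0},
    {"x": -0.03,"y": 0.95,"z": 0,"rx": 0,"ry": 0,"rz": 0},
    {"x": -0.03,"y": 0.95,"z": 0,"rx": 0,"ry": 0,"rz": 0},
    {"x": -0.03,"y": 0.95,"z": 0,"rx": 0,"ry": 0,"rz": 0},
    {"x": -0.03,"y": 0.95,"z": 0,"rx": 0,"ry": 0,"rz": 0},
  ],
)

```text
clock: 7.85
tool_pos: [0.5646, 0.2101, 0.1431]
orientation: [180.0, -0.0, -165.8]
force: [-0.3, -0.6, -2.1]
opening: 0.0236
gripper_force: 30.0
```

Call:
play_rows(
  motion=[
    {"x": 0,"y": 0,"z": 0,"rx": 0,"ry": 0,"rz": -0.885},
    {"x": 0,"y": 0,"z": 0,"rx": 0,"ry": 0,"rz": -0.885},
    {"x": 0,"y": 0,"z": 0,"rx": 0,"ry": 0,"rz": -0.885},
    {"x": 0,"y": 0,"z": 0,"rx": 0,"ry": 0,"rz": -0.885},
    {"x": 0,"y": 0,"z": 0,"rx": 0,"ry": 0,"rz": 0},
    {"x": 0,"y": 0,"z": 0,"rx": 0,"ry": 0,"rz": 0},
  ],
)

```text
clock: 8.6
tool_pos: [0.565, 0.2093, 0.1428]
orientation: [180.0, 0.0, -151.8]
force: [1.0, -0.3, -2.6]
opening: 0.0238
gripper_force: 30.0
```

Run:
```python
from h import *
a=cams.snapshot("scene"); cv2.imwrite("pics/s1.png",a); t=cams.snapshot("top"); cv2.imwrite("pics/t1.png",t)
cv2.imwrite("pics/c1.png",np.hstack([crop(a,255,165,80,80,5),crop(t,215,155,80,80,5)]))
P=ctrl.get_obs()["tool_pos"];print(P)
for q in([P[0],P[1],P[2]-.0178],[P[0],P[1],P[2]-.0038],[.5645,.2105,.076]): print((w2pix("scene",[q])-[255,165])*5,(w2pix("top",[q])-[215,155])*5+[400,0])
```

```text
[0.56504131 0.20930154 0.14267464]
[[195.06301847 196.34872549]] [[559.34650325 239.15211023]]
[[194.16291555 176.79597435]] [[555.63568548 234.70604563]]
[[197.84997025 264.31112726]] [[569.48449559 254.88985336]]
```

View pics/c1.png

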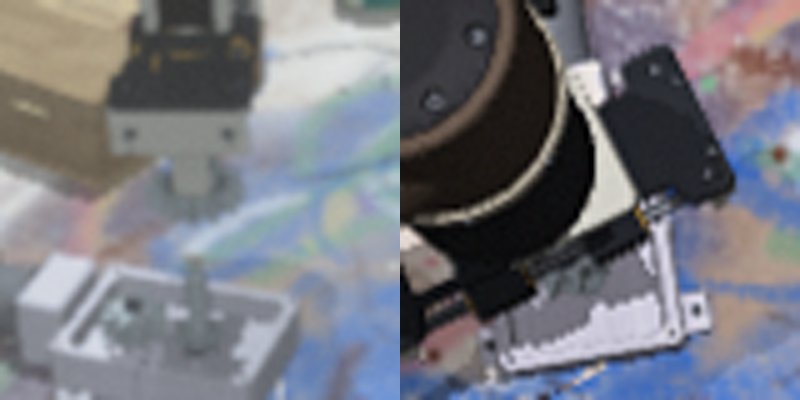

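In the scene view the gear's centre is at crop (198,195) and the stud top at (194,262). The nose measured in the top view also sits slightly beyond the tool, so I'll shift about 2.6 mm and lower onto the nose while watching the force.

Call:
play_rows(
  motion=[
    {"x": -0.09,"y": 0.05,"z": 0.4,"rx": 0,"ry": 0,"rz": 0},
    {"x": 0,"y": 0,"z": 0.5,"rx": 0,"ry": 0,"rz": 0},
    {"x": 0,"y": 0,"z": 0.5,"rx": 0,"ry": 0,"rz": 0},
    {"x": 0,"y": 0,"z": 0.3,"rx": 0,"ry": 0,"rz": 0},
    {"x": 0,"y": 0,"z": 0.2,"rx": 0,"ry": 0,"rz": 0},
    {"x": 0,"y": 0,"z": 0.1,"rx": 0,"ry": 0,"rz": 0},
    {"x": 0,"y": 0,"z": 0.1,"rx": 0,"ry": 0,"rz": 0},
    {"x": 0,"y": 0,"z": 0,"rx": 0,"ry": 0,"rz": 0},
  ],
)

```text
clock: 9.7
tool_pos: [0.5665, 0.2115, 0.0901]
orientation: [180.0, 0.0, -151.7]
force: [-0.6, 0.3, -1.7]
opening: 0.0235
gripper_force: 30.0
```

Call:
play_rows(
  motion=[
    {"x": 0,"y": 0,"z": 0.1,"rx": 0,"ry": 0,"rz": 0},
    {"x": 0,"y": 0,"z": 0.1,"rx": 0,"ry": 0,"rz": 0},
    {"x": 0,"y": 0,"z": 0.1,"rx": 0,"ry": 0,"rz": 0},
    {"x": 0,"y": 0,"z": 0.1,"rx": 0,"ry": 0,"rz": 0},
    {"x": 0,"y": 0,"z": 0,"rx": 0,"ry": 0,"rz": 0},
  ],
)

```text
clock: 10.32
tool_pos: [0.5663, 0.2114, 0.0797]
orientation: [-180.0, -0.0, -151.7]
force: [-0.7, -0.8, -1.7]
opening: 0.0235
gripper_force: 30.0
```

It's on the stud with no side force. I'll go down to just above the pinion.

Call:
play_rows(
  motion=[
    {"x": 0,"y": 0,"z": 0.2,"rx": 0,"ry": 0,"rz": 0},
    {"x": 0,"y": 0,"z": 0.2,"rx": 0,"ry": 0,"rz": 0},
    {"x": 0,"y": 0,"z": 0.2,"rx": 0,"ry": 0,"rz": 0},
    {"x": 0,"y": 0,"z": 0.2,"rx": 0,"ry": 0,"rz": 0},
    {"x": 0,"y": 0,"z": 0,"rx": 0,"ry": 0,"rz": 0},
  ],
)

```text
clock: 10.95
tool_pos: [0.5663, 0.2114, 0.0594]
orientation: [180.0, -0.0, -151.7]
force: [-1.1, -0.9, -2.5]
opening: 0.0237
gripper_force: 30.0
```

Call:
play_rows(
  motion=[
    {"x": 0,"y": 0,"z": 0.07,"rx": 0,"ry": 0,"rz": 0},
    {"x": 0,"y": 0,"z": 0.07,"rx": 0,"ry": 0,"rz": 0},
    {"x": 0,"y": 0,"z": 0,"rx": 0,"ry": 0,"rz": 0},
  ],
)

```text
clock: 11.32
tool_pos: [0.5664, 0.2113, 0.0564]
orientation: [-180.0, -0.0, -151.7]
force: [-0.9, -2.6, -1.4]
opening: 0.0236
gripper_force: 30.0
```

Call:
play_rows(
  motion=[
    {"x": 0,"y": 0,"z": 0.06,"rx": 0,"ry": 0,"rz": 0},
    {"x": 0,"y": 0,"z": 0.06,"rx": 0,"ry": 0,"rz": 0},
    {"x": 0,"y": 0,"z": 0,"rx": 0,"ry": 0,"rz": 0},
  ],
)

```text
clock: 11.7
tool_pos: [0.5664, 0.2114, 0.0534]
orientation: [-180.0, -0.0, -151.7]
force: [-0.7, -2.0, -0.8]
opening: 0.0239
gripper_force: 30.0
```

Call:
play_rows(
  motion=[
    {"x": 0,"y": 0,"z": 0.07,"rx": 0,"ry": 0,"rz": 0},
    {"x": 0,"y": 0,"z": 0.07,"rx": 0,"ry": 0,"rz": 0},
    {"x": 0,"y": 0,"z": 0.05,"rx": 0,"ry": 0,"rz": 0},
    {"x": 0,"y": 0,"z": 0,"rx": 0,"ry": 0,"rz": 0},
  ],
)

```text
clock: 12.2
tool_pos: [0.5664, 0.2114, 0.0486]
orientation: [-180.0, -0.0, -151.7]
force: [-0.8, -3.8, -0.6]
opening: 0.0241
gripper_force: 30.0
```

Call:
play_rows(
  motion=[
    {"x": 0,"y": 0,"z": 0.07,"rx": 0,"ry": 0,"rz": 0},
    {"x": 0,"y": 0,"z": 0.07,"rx": 0,"ry": 0,"rz": 0},
    {"x": 0,"y": 0,"z": 0.06,"rx": 0,"ry": 0,"rz": 0},
    {"x": 0,"y": 0,"z": 0.04,"rx": 0,"ry": 0,"rz": 0},
    {"x": 0,"y": 0,"z": 0,"rx": 0,"ry": 0,"rz": 0},
    {"x": 0,"y": 0,"z": 0,"rx": 0,"ry": 0,"rz": 0},
  ],
)

```text
clock: 12.95
tool_pos: [0.5665, 0.2113, 0.0436]
orientation: [-180.0, 0.0, -151.7]
force: [-3.0, -5.1, 7.0]
opening: 0.0237
gripper_force: 30.0
```

Call:
play_rows(
  motion=[
    {"x": 0,"y": 0,"z": 0.05,"rx": 0,"ry": 0,"rz": 0},
    {"x": 0,"y": 0,"z": 0.05,"rx": 0,"ry": 0,"rz": 0},
    {"x": 0,"y": 0,"z": 0,"rx": 0,"ry": 0,"rz": 0},
    {"x": 0,"y": 0,"z": 0,"rx": 0,"ry": 0,"rz": 0},
  ],
)

```text
clock: 13.45
tool_pos: [0.5665, 0.2114, 0.0418]
orientation: [-180.0, 0.0, -151.7]
force: [-6.4, -4.6, 12.8]
opening: 0.0236
gripper_force: 30.0
```

Call:
play_rows(
  motion=[
    {"x": 0.03,"y": 0,"z": 0,"rx": 0,"ry": 0,"rz": 0},
    {"x": 0,"y": 0,"z": 0.04,"rx": 0,"ry": 0,"rz": 0},
    {"x": 0,"y": 0,"z": 0.02,"rx": 0,"ry": 0,"rz": 0},
    {"x": 0,"y": 0,"z": 0,"rx": 0,"ry": 0,"rz": 0},
    {"x": 0,"y": 0,"z": 0,"rx": 0,"ry": 0,"rz": 0},
  ],
)

```text
clock: 14.08
tool_pos: [0.5666, 0.2113, 0.0417]
orientation: [-180.0, 0.1, -151.6]
force: [-7.3, -6.5, 22.3]
opening: 0.0235
gripper_force: 30.0
```

Run:
```python
from h import *
a=cams.snapshot("scene"); o=ctrl.get_obs(); print(o["tool_pos"],o["force"],o["moment"],o["orientation"],o["opening"])
cv2.imwrite("pics/c2.png",crop(a,255,175,80,75,8))
```

```text
[0.56654941 0.21136818 0.04166895] [-8.57172006 -5.19522966 23.48559322] [-2.20811364  3.20231854 -0.09030751] [-1.79972405e+02  1.27922587e-01 -1.51625195e+02] 0.023832355839467956
```

View pics/c2.png

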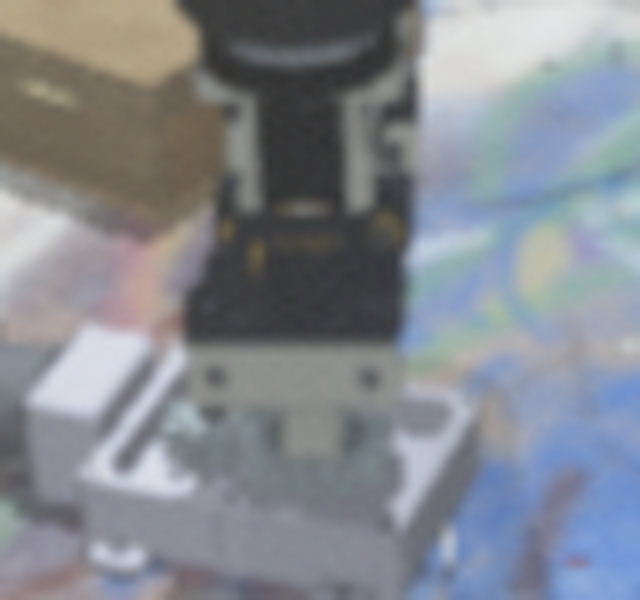

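The picture shows the gear sitting low in the housing, level with and in mesh with the pinion at crop (185,430), gripped by the fingers. It is against a hard stop at underside z ≈ 24 mm, pressed with about 23 N, which matches home. I'll hand in now.

```bash
python3 -c "
from plant import workorder
print(workorder.close_job())"
```

```text
the job is handed in; nothing more can be done
None
```

The middle gear is on the stud hub up and meshed with the pinion. It is gripped and pressed against the spring seat's stop (underside at about 24 mm, about 23 N); I've handed the job in at about 14 s, with no verdict shown.

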